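Roll the coating roller onto the red line

TASK

Get the film-coating mat ready: roll the steel roller along the white mat until it rests on the red line, lying lengthwise along it with the line under the roller's middle. Push its top sideways with the fingertips so that it turns as it goes; do not slide it there without turning or lift it off the mat. Leave the things round the mat where they stand.

Things in the scene. Friction and masses are not known exactly. Their poses are not given: they have to be found in the camera images.
- roller: loose steel cylinder lying on the mat between the lines, 36 mm diameter, 110 mm long, 0.2 to 0.4 kg, black end plugs, an orange stripe along it. Origin at its middle on the axis, 21 mm above the worktop; x is its axis, z points at the stripe (up at the start, turns as it rolls). Starts up to 5 degrees off parallel to the lines. A tip pressing its top with a few newtons rolls it half as far as the tip moves.
- mat: white mat fixed to the worktop, 170 x 300 mm, 3 mm thick, with a thin grey border line. Origin at the centre of its underside; x across it (170 mm, along the coloured lines), y along it (300 mm, the rolling direction). It brakes the roller: let go at a slow roll, that stops within about 1 cm.
- red_line: the goal: a flat red line on the mat's top, 155 mm long, 4 mm wide, no noticeable height. Origin at its middle, x along the line. It lies across the mat 85 mm from the mat's centre, at either end of the mat (red and blue swap at random).
- blue_line: a like line in blue at the other end, 85 mm from the mat's centre on the other side; not the goal.
- loupe: loose bystander: black stand magnifier, 39 mm wide and high; origin at the centre of its underside
- bottle: loose bystander: small brown bottle with black cap, 37 mm wide, 75 mm high; origin at the centre of its underside
- beaker: loose bystander: small glass beaker, 51 mm wide, 62 mm high; origin at the centre of its underside
- small_weight: loose bystander: small brass weight, 25 mm wide, 22 mm high; origin at the centre of its underside
- tape: loose bystander: roll of masking tape lying flat, 82 mm wide, 20 mm high; origin at the centre of its underside
There are look-alikes about, which are no part of the job. What is shaped like the roller but purple or yellow is not meant.

How it is judged:
By the outcome, as a careful person would: the job done as asked, in the order asked, and still so for the second after the job is handed in, with the robot touching nothing.
It also fails if it takes over 54 s, if anything falls off the work surface, if the arm or the gripper's body presses on something with over 40 N, if the wrist force passes 120 N, or if a joint passes its speed limit or range.

ROBOT

A 7-joint arm with a two-finger parallel gripper is mounted at the origin on the work surface; the furniture and walls round the work are solid. World frame = base frame: x ahead of the robot, y to its left, z up, the work surface at z = 0. Lengths are in mm, angles in rad, forces in N, time in s.
With the tool pointing down it reaches from about 400 to 875 mm from the base axis. Payload 4.4 kg.
Tool frame: the origin (TCP) lies at the very end of the fingers, on their centre line; the grasp point (between the pads) lies 19 mm behind it (grip_depth is the distance from the TCP to the grasp point, in mm); z points along the fingers, y is the direction in which the jaws open and shut (so a half turn about z gives the same grasp; the last joint's range is limited). The gripper opens to 85 mm and grips with 20 to 120 N. Pads are 22 mm wide; open, the fingers measure 114 mm over their backs; the gripper's body (76 mm by 85 mm) begins 54 mm behind the grasp point. The pads swing forward as they close: fully open they stand 13 mm farther back than shut.
Start: joints at [1.259, 0.628, 0.038, 1.517, -0.027, 0.996, -0.02], TCP at [158.193, -630.47, 231.313] pointing down, gripper open.
Joint ranges: [-3.06, 3.06], [-0.37, 2.12], [-1.25, 1.32], [0.18, 2.47], [-1.1, 4.24], [0.23, 1.98], [-2.94, 2.94]. Speed limits (rad/s): [2.57, 2.57, 3.14, 3.14, 3.14, 3.14, 3.14].

INTERFACE

Orientations are given as [roll, pitch, yaw] about the fixed x, y, z axes, in that order (R = Rz(yaw) Ry(pitch) Rx(roll)).
In Python, from cell import read_state, get_image, finish_job, recognise, outline_of, grip_depth gives the robot as it stands. The module is installed in compiled form; this text tells all that it offers.
- The arm moves only by the tool send_rows, never from a script. Its argument "rows" is a list of rows, each a list of 5 numbers: the gripper command: -1 is shut, 1 is fully open, values between are in proportion, then the shift along the tool's x, y, z in m, then the turn about the tool's z in rad. In form: [[claw, tx, ty, tz, roll], ...]. A call has 1 to 12 rows; each row shifts and turns the pose as measured when the row begins, along the tool's axes as they then stand; what a row does not reach is not made up. A row lasts 1/12 s, in which the tool goes at most 41.7 mm and 7.16 degrees, less where a joint would pass 70% of its speed; a pose out of reach is approached as far as the arm can. A call with a gripper value outside its range is refused whole. The fingers move at their own pace and stop on an object; the grip force is fixed at half the most. Time passes only in rows, so rows that do not move let the fingers close. It gives the time, the measured TCP pose, the force and the opening at its end, in the units of the state.
- read_state(): the state, without advancing time (a new reading comes with each control period).
- get_image(name): name is "scene" or "top" or "wrist"; returns a dict with "image" (480x640x3 uint8, blue, green, red), "z_map" (480x640 float32, mm along the optical axis (not along the pixel's ray), 0 where there is no reading), "K" (3x3 intrinsics, pixels), "R" (3x3) and "t" (3): a world point X has camera coordinates R X + t; the wrist camera has in their place "tool_from_camera" (4x4, takes a point from camera to tool coordinates, whose origin is the TCP and whose axes are the flange's). Camera axes: x right, y down, z forward; pixel columns grow to the right and rows downward; lengths in mm; the calibration is good to about 2 mm. The wrist camera is an equidistant fisheye: a pixel r from the principal point sees the ray r / f radians off the axis. A picture is of the moment at which its call begins: read the wrist's pose just before it.
- finish_job(): hands the job in, once; it reports no verdict.
Trained networks look in a picture, given as the dict that the camera call returned (one of the last four; its "shot" number tells which), for a name from the list of things; names that differ only in an ending like _2 or _b are one class to them, and where a whole thing is asked for, a point or a joint stands for the part that bears it (a point fixed in the world has none). Each returns a list of dicts, best first, with "score" (0 to 1); they miss things now and then, are a little off and sometimes report something else, mostly with a low value. They report only what shows in the picture. A call takes as long as a camera call. They do not tell look-alikes from the thing itself.
- recognise(picture, query): "box" ([left, top, right, bottom] in pixels, round what is visible of it).
- outline_of(picture, query): "mask" (480x640 bool, what is visible of it) and "box" ([left, top, right, bottom] in pixels, round what is visible of it).
The state is a dict: "clock": time; "qpos": joint angles; "qd": joint speeds; "tau": joint torques, N m; "eef_pos": TCP position; "tool_rot": TCP orientation; "force": force on the tool from outside, world axes, zero at the start; "torque": the same for the moment, N m; "width": finger opening in mm.
Only numpy, scipy, OpenCV 4.12 (cv2) and the standard library are available. Lean on these libraries where they do the work, as an engineer would, in place of code of your own. Each camera call takes 0.05 s, during which the arm holds its last target.

## Working session

There is one attempt and no reset: what is moved stays moved. The work goes in short steps, Python scripts to look and compute and a tool call to move; the robot and the scene stay as the last step left them, time stands still between calls to the robot, and variables do not carry over. Pictures are saved under pics/ and viewed, and the job is handed in when it is done.

Besides the shell and the picture viewer there is one more tool, called after "Call:" as name(argument=value, ...) on one line, values as JSON. send_rows: Moves the arm, as the interface text tells. Its arguments: {"type":"object","properties":{"rows":{"type":"array"}},"required":["rows"]}

```bash
mkdir -p pics; cat > h.py <<'E'
import numpy as np,cv2
from cell import *
def w(p,u,v,z=None,depth=None):
    K,R,t=p["K"],np.array(p["R"]),np.array(p["t"]).ravel()
    d=np.linalg.inv(K)@np.array([u,v,1.0]); c=-R.T@t; r=R.T@d
    if z is not None: return c+r*(z-c[2])/r[2]
    return c+r*depth
E
python3 - <<'E'
from h import *
print(read_state())
for n in("top","scene","wrist"):
    p=get_image(n);cv2.imwrite(f"pics/{n}0.png",p["image"])
    if n!="wrist":
        for q in("roller","mat","red_line","blue_line"):
            for r in recognise(p,q)[:4]:
                b=r["box"];print(n,q,round(r["score"],2),np.round(b),np.round(w(p,(b[0]+b[2])/2,(b[1]+b[3])/2,z=21 if q=="roller" else 3)))
E
```

```text
{'clock': 0.0, 'qpos': array([ 1.25919287,  0.62934542,  0.03847478,  1.5183623 , -0.02700479,
        0.9962836 , -0.02000693]), 'qd': array([ 0.00131164, -0.00148539, -0.00043772, -0.0001849 ,  0.00064997,
       -0.00042549,  0.00035076]), 'tau': array([-2.08286849e-06, -5.63407159e+01,  1.22652333e+00, -1.93449032e+01,
        1.11151597e-02,  1.05206994e-02,  1.52345046e-05]), 'eef_pos': array([ 158.02916699, -629.86159827,  230.39196144]), 'tool_rot': array([-3.13971334e+00,  3.98866449e-05,  2.45767521e-01]), 'force': array([-0.27847829,  0.64609271,  0.53460425]), 'torque': array([ 0.0240813 , -0.03348122, -0.06806187]), 'width': 85.77130539180438}
top roller 0.91 [389. 150. 427. 186.] [ 742. -203.   21.]
top roller 0.73 [242. 310. 285. 345.] [335. 146.  21.]
top roller 0.68 [346. 231. 362. 277.] [518. -70.  21.]
top roller 0.63 [433. 301. 475. 338.] [ 366. -316.   21.]
top mat 0.69 [286. 223. 405. 295.] [508. -51.   3.]
top blue_line 0.42 [376. 230. 381. 293.] [ 504. -134.    3.]
scene roller 0.96 [263. 246. 316. 270.] [521. -65.  21.]
scene roller 0.94 [131. 291. 192. 330.] [ 371. -313.   21.]
scene roller 0.94 [245. 188. 264. 219.] [341. 136.  21.]
scene roller 0.89 [169. 246. 224. 277.] [ 344. -147.   21.]
scene mat 0.89 [224. 226. 346. 309.] [515. -77.   3.]
scene red_line 0.3 [221. 222. 348. 309.] [511. -69.   3.]
scene blue_line 0.54 [350. 226. 373. 260.] [638.  76.   3.]
scene blue_line 0.41 [221. 224. 348. 308.] [512. -73.   3.]
```

View pics/top0.png

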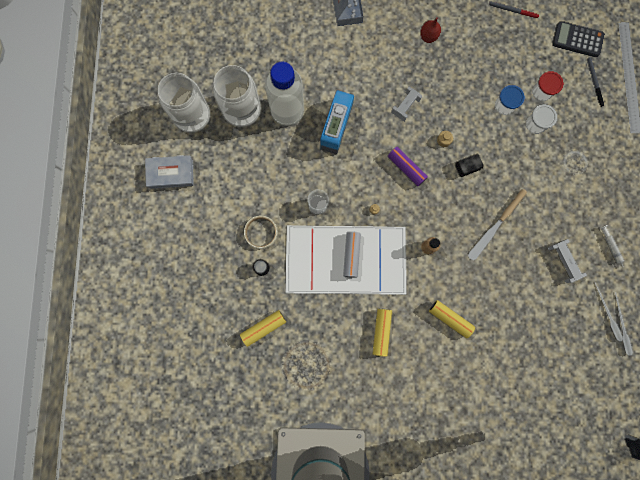

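View pics/scene0.png

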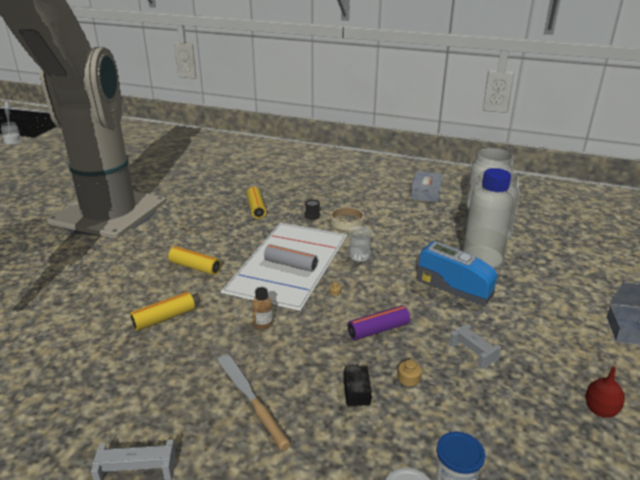

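```bash
python3 - <<'E'
from h import *
a=cv2.imread("pics/top0.png")[200:320,260:430];cv2.imwrite("pics/topc.png",cv2.resize(a,None,fx=4.6,fy=4.6,interpolation=cv2.INTER_CUBIC))
E
```

```text
(no output)
```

View pics/topc.png

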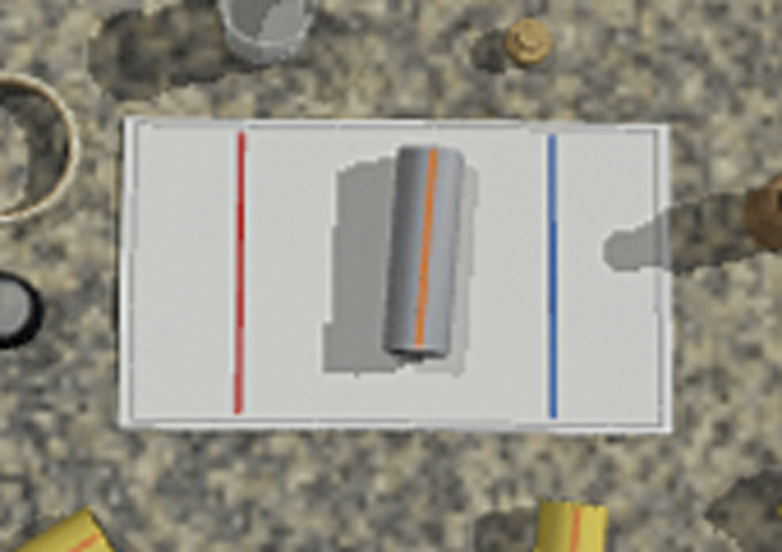

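The steel roller on the mat is at top pixel (354,254). The look-alikes are yellow ones at (263,329), (383,332) and (453,318) and a purple one at (408,166). The crop confirms the grey one with the orange stripe. Red is the left line (312,259), towards +y. First I turn the tool so the jaws open along the roller axis, then move over the mat.

Call:
send_rows(rows=[[0, 0, 0, 0, -0.12], [0, 0, 0, 0, -0.12], [0, 0, 0, 0, -0.12], [0, 0, 0, 0, -0.12], [0, 0, 0, 0, -0.12], [0, 0, 0, 0, -0.12], [0, 0, 0, 0, -0.12], [0, 0, 0, 0, -0.12], [0, 0, 0, 0, -0.12], [0, 0, 0, 0, -0.12], [0, 0, 0, 0, -0.12], [0, 0, 0, 0, 0]])

```text
clock: 1.55
eef_pos: [157.6, -630.8, 231.9]
tool_rot: [-3.14, 0.001, 1.621]
force: [0.7, -0.1, -0.4]
width: 42.7
```

Call:
send_rows(rows=[[0, 0.03, 0.018, 0, 0], [0, 0.03, 0.018, 0, 0], [0, 0.03, 0.018, 0, 0], [0, 0.03, 0.018, 0, 0], [0, 0.03, 0.018, 0, 0], [0, 0.03, 0.018, 0, 0], [0, 0.03, 0.018, 0, 0], [0, 0.03, 0.018, 0, 0], [0, 0.03, 0.018, 0, 0], [0, 0.03, 0.018, 0, 0], [0, 0.03, 0.018, 0, 0], [0, 0, 0, 0, 0]])

```text
clock: 2.55
eef_pos: [351.2, -286.0, 229.8]
tool_rot: [3.139, 0.009, 1.563]
force: [0.5, 0.4, 0.0]
width: 42.8
```

Call:
send_rows(rows=[[0, 0.03, 0.026, 0, 0], [0, 0.03, 0.026, 0, 0], [0, 0.03, 0.026, 0, 0], [0, 0.03, 0.026, 0, 0], [0, 0.03, 0.026, 0, 0], [0, 0.03, 0.026, 0, 0], [0, 0, 0, 0, 0], [0, 0, 0, 0, 0]])

```text
clock: 3.22
eef_pos: [515.5, -105.1, 229.6]
tool_rot: [3.133, 0.01, 1.532]
force: [-0.4, -0.8, -0.3]
width: 42.5
```

```bash
python3 - <<'E'
from h import *
s=read_state();print(s["eef_pos"],s["tool_rot"])
p=get_image("wrist");cv2.imwrite("pics/w1.png",p["image"]);print(p["K"],p["tool_from_camera"])
E
```

```text
[ 515.53103658 -105.11513388  229.56270855] [3.13302355 0.01000201 1.53247361]
[[371.64829954   0.         316.42275338]
 [  0.         371.64829954 236.30789018]
 [  0.           0.           1.        ]] [[-8.19948712e-04 -9.47195258e-01 -3.20656314e-01  8.21692514e+01]
 [ 9.99999593e-01 -8.97543338e-04  9.41831301e-05 -3.60687021e-01]
 [-3.77012753e-04 -3.20656106e-01  9.47195608e-01 -1.41890227e+02]
 [ 0.00000000e+00  0.00000000e+00  0.00000000e+00  1.00000000e+00]]
```

View pics/w1.png

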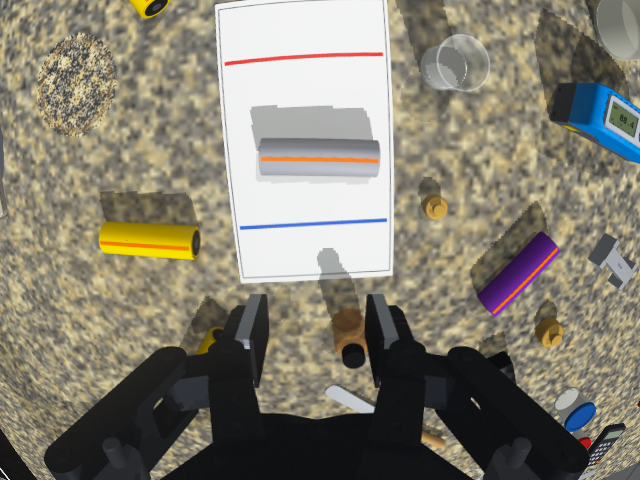

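```bash
cat >> h.py <<'E'
from scipy.spatial.transform import Rotation as Ro
def wpx(p,s,uv,z):
    K=p["K"];T=np.array(p["tool_from_camera"]);R=Ro.from_euler("xyz",s["tool_rot"]).as_matrix()
    d=(np.asarray(uv,float)-[K[0,2],K[1,2]])/K[0,0];r=np.linalg.norm(d,axis=1)
    ray=np.c_[d*(np.sin(r)/np.maximum(r,1e-9))[:,None],np.cos(r)]
    ray=ray@T[:3,:3].T@R.T; o=R@T[:3,3]+s["eef_pos"]
    return o+ray*((z-o[2])/ray[:,2])[:,None]
def fit(P):
    c=P.mean(0);u=np.linalg.svd(P-c)[2][0];u=u*np.sign(u[0]);a=(P-c)@u
    return c+u*(a.max()+a.min())/2,np.degrees(np.arctan2(u[1],u[0])),np.ptp(a)
def measure(name,zs=39):
    s=read_state();p=get_image("wrist");im=p["image"];cv2.imwrite(f"pics/{name}.png",im)
    h=cv2.cvtColor(im,cv2.COLOR_BGR2HSV);H,S,V=cv2.split(h)
    # mat = white region near
    wm=((S<40)&(V>150)).astype(np.uint8);n,l,st,_=cv2.connectedComponentsWithStats(cv2.morphologyEx(wm,cv2.MORPH_CLOSE,np.ones((3,3))))
    wm=(l==1+np.argmax(st[1:,4])).astype(np.uint8)
    cs=cv2.findContours(wm,0,2)[0];hull=cv2.convexHull(np.vstack(cs));M=np.zeros_like(wm);cv2.fillConvexPoly(M,hull,1)
    out={}
    for k,m,z in(("red",((H<4)|(H>174))&(S>120),3),("blue",(H>105)&(H<125)&(S>120),3),("stripe",(H>=6)&(H<22)&(S>120),zs)):
        m=(m&(M>0)).astype(np.uint8);n,l,st,_=cv2.connectedComponentsWithStats(m,connectivity=8)
        if n<2: print(k,"none");continue
        i=1+np.argmax(st[1:,4]);v,u=np.nonzero(l==i)
        P=wpx(p,s,np.c_[u,v],z)[:,:2];c,a,L=fit(P);print(k,"px",round(u.mean()),round(v.mean()),len(u),"mid",c.round(1),"ang",round(a,2),"len",round(L,1));out[k]=(c,a)
    for r in outline_of(p,"roller")[:3]:
        b=r["box"]
        if M[int((b[1]+b[3])/2),int((b[0]+b[2])/2)]:
            v,u=np.nonzero(r["mask"]);P=wpx(p,s,np.c_[u,v],21)[:,:2];rc=cv2.minAreaRect(P.astype(np.float32))
            c,a,L=fit(P);print("roller mask",round(r["score"],2),np.round(b),"mid",c.round(1),P.mean(0).round(1),"ang",round(a,2),"rect",np.round(rc[0],1),np.round(rc[1],1),round(rc[2],1))
    return p,s,out
E
python3 - <<'E'
from h import *
measure("w2")
p=get_image("top")
im=p["image"][225:295,286:406]
h=cv2.cvtColor(im,cv2.COLOR_BGR2HSV);H,S,V=cv2.split(h)
for k,m,z in(("red",((H<5)|(H>172))&(S>90),3),("blue",(H>105)&(H<125)&(S>90),3),("stripe",(H>=6)&(H<22)&(S>90),39)):
    v,u=np.nonzero(m)
    P=np.array([w(p,a+286,b+225,z=z)[:2] for a,b in zip(u,v)]);print(k,[x.round(1) if hasattr(x,'round') else x for x in fit(P)])
E
```

```text
red px 303 59 531 mid [509.5  33.4] ang 0.78 len 153.7
blue px 309 225 413 mid [ 512.  -136.4] ang 0.84 len 153.9
stripe px 318 161 504 mid [520.8 -65. ] ang -3.27 len 104.8
roller mask 0.69 [258. 140. 381. 181.] mid [521.7 -65.1] [521.1 -65.1] ang -3.65 rect [521.6 -65.3] [ 36.4 115.5] 86.5
red [array([506.8,  32.1]), np.float64(2.4), np.float64(151.1)]
blue [array([ 506.5, -126.3]), np.float64(13.3), np.float64(148.2)]
stripe [array([518.3, -64.4]), np.float64(-3.4), np.float64(101.2)]
```

The wrist view gives red line mid (509.5, 33.4) at 0.8°, and roller mid (521, -65) at -3.4°. Its length and diameter match the sizes given. It must roll +98 mm in y and turn about +4°. I'll use shut tips in short strokes, offset to +x to steer.

Call:
send_rows(rows=[[-1, 0.006, 0.003, 0.028, 0], [-1, 0.006, 0.003, 0.028, 0], [-1, 0.006, 0.003, 0.028, 0], [-1, 0.005, 0.003, 0.028, 0], [-1, 0.005, 0.003, 0.028, 0], [-1, 0.002, 0, 0.02, 0], [-1, 0, 0, 0, 0], [-1, 0, 0, 0, 0]])

```text
clock: 4.08
eef_pos: [529.1, -97.1, 66.8]
tool_rot: [3.129, 0.02, 1.499]
force: [1.1, 0.1, 0.5]
width: 0.1
```

Call:
send_rows(rows=[[-1, 0.012, -0.001, 0.008, -0.03], [-1, 0.012, -0.001, 0.008, -0.03], [-1, 0, 0, 0.006, 0], [-1, 0, 0, 0, 0]])

```text
clock: 4.42
eef_pos: [530.1, -74.4, 46.4]
tool_rot: [3.124, 0.022, 1.559]
force: [-0.4, -1.1, 0.3]
width: 0.2
```

Call:
send_rows(rows=[[-1, 0, 0, 0.003, 0], [-1, 0, 0, 0.003, 0], [-1, 0, 0, 0.002, 0], [-1, 0, 0, 0.001, 0]])

```text
clock: 4.75
eef_pos: [531.6, -74.3, 38.7]
tool_rot: [3.121, 0.023, 1.56]
force: [-3.1, -0.6, 15.3]
width: -0.3
```

Call:
send_rows(rows=[[-1, 0.004, 0, 0, 0], [-1, 0.004, 0, 0, 0], [-1, 0.004, 0, 0, 0], [-1, 0.004, 0, 0, 0]])

```text
clock: 5.08
eef_pos: [532.2, -60.3, 39.4]
tool_rot: [3.12, 0.025, 1.556]
force: [-0.9, 0.2, 0.1]
width: 0.0
```

```bash
python3 - <<'E'
from h import *
measure("w3")
E
```

```text
red px 272 92 2318 mid [509.3  33.8] ang 0.82 len 154.3
blue none
stripe px 236 300 1056 mid [496.4 -55. ] ang -2.94 len 55.9
```

View pics/w3.png

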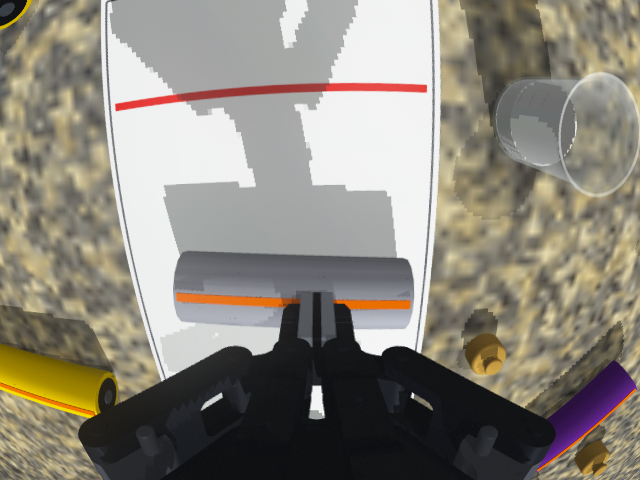

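Call:
send_rows(rows=[[-1, 0.0, 0, 0.0015, 0], [-1, 0.004, 0, 0.0012, 0], [-1, 0.005, 0, 0.0012, 0], [-1, 0.005, 0, 0.0012, 0]])

```text
clock: 5.52
eef_pos: [533.0, -48.2, 38.6]
tool_rot: [3.118, 0.03, 1.555]
force: [-2.7, 0.4, 12.4]
width: 0.0
```

```bash
python3 - <<'E'
from h import *
p,s,o=measure("w4")
for r in outline_of(p,"roller")[:5]: print(r["score"],r["box"])
E
```

```text
red px 271 117 2289 mid [509.2  33.9] ang 0.82 len 154.0
blue none
stripe px 235 301 1041 mid [497.5 -42.9] ang -2.8 len 55.2
roller mask 0.83 [176. 264. 412. 343.] mid [520.4 -53.4] [518.7 -53.4] ang -1.84 rect [520.6 -56. ] [ 43.4 122.9] 86.9
0.97 [0.0, 355.7, 120.6, 424.2]
0.83 [176.4, 264.4, 412.3, 342.8]
0.77 [1.2, 0.3, 24.4, 48.5]
0.64 [533.6, 374.4, 629.6, 474.9]
```

View pics/w4.png

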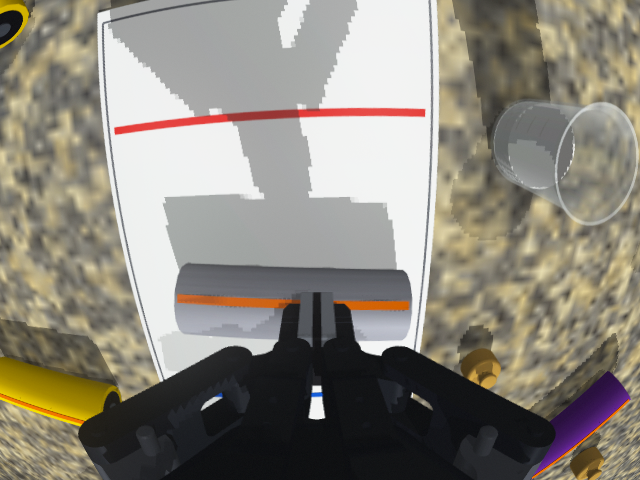

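Call:
send_rows(rows=[[-1, 0.005, 0, 0.001, 0], [-1, 0.005, 0, 0.001, 0], [-1, 0, 0, -0.004, 0], [-1, -0.003, 0, -0.004, 0], [-1, -0.01, 0.007, 0, 0], [-1, -0.008, 0.007, 0, 0], [-1, 0, 0, 0.003, 0], [-1, 0, 0, 0, 0]])

```text
clock: 6.33
eef_pos: [549.1, -63.3, 44.7]
tool_rot: [3.116, 0.032, 1.554]
force: [0.4, 0.1, 0.2]
width: -0.2
```

```bash
python3 - <<'E'
from h import *
p,s,o=measure("w5")
E
```

```text
red px 243 88 2219 mid [509.4  33.6] ang 0.84 len 154.3
blue px 165 370 134 mid [ 447.7 -136.7] ang 1.28 len 26.1
stripe px 261 237 1906 mid [523.5 -30.4] ang -3.25 len 101.0
roller mask 0.68 [138. 222. 380. 296.] mid [519.  -47.5] [521.6 -47.7] ang -2.43 rect [519.  -48.3] [ 39.6 122.2] 87.4
```

View pics/w5.png

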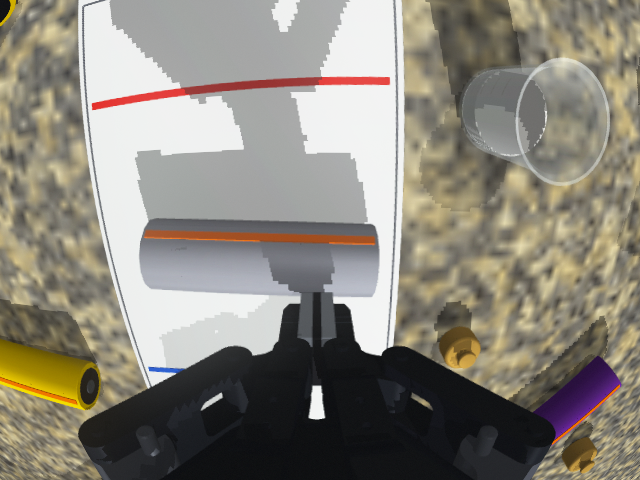

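The roller turns properly: 18 mm of travel gives about 57° of stripe. Its yaw stays at about -3°, since top pushing can't steer it. I'll square it up once with the open jaws straddling it, without lifting, then roll the rest of the way.

Call:
send_rows(rows=[[1, 0, 0, -0.02, 0], [1, 0, 0, -0.02, 0.1], [1, 0, 0, -0.01, 0.12], [1, 0, 0, 0, 0.12], [1, 0, 0, 0, 0.12], [1, 0, 0, 0, 0.12], [1, 0, 0, 0, 0.12], [1, 0, 0, 0, 0.12], [1, 0, 0, 0, 0.12], [1, 0, 0, 0, 0.12], [1, 0, 0, 0, 0.12], [1, 0, 0, 0, 0.12]])

```text
clock: 7.43
eef_pos: [543.0, -57.3, 94.6]
tool_rot: [3.112, -0.012, 0.204]
force: [-0.4, 0.4, 0.4]
width: 85.6
```

Call:
send_rows(rows=[[1, 0, 0, 0, 0.12], [1, 0, 0, 0, 0.12], [1, 0, 0, 0, 0], [1, 0, 0, 0, 0]])

```text
clock: 7.77
eef_pos: [541.5, -55.2, 93.7]
tool_rot: [3.116, -0.016, -0.045]
force: [0.5, 0.4, -0.5]
width: 85.2
```

```bash
python3 - <<'E'
from h import *
p,s,o=measure("w6",31); print(s["eef_pos"],s["tool_rot"])
E
```

```text
red px 183 244 582 mid [542.5  34. ] ang 0.82 len 88.1
blue px 429 236 678 mid [ 538.2 -135.7] ang 0.82 len 101.1
stripe px 279 280 731 mid [522.3 -33.5] ang -3.25 len 106.1
roller mask 0.69 [274. 194. 335. 365.] mid [517.9 -47.6] [524.4 -47.9] ang -3.35 rect [517.9 -47.6] [ 36.  124.6] 86.6
[541.53002161 -55.16702387  93.74325745] [ 3.11589203 -0.01603798 -0.04485708]
```

View pics/w6.png

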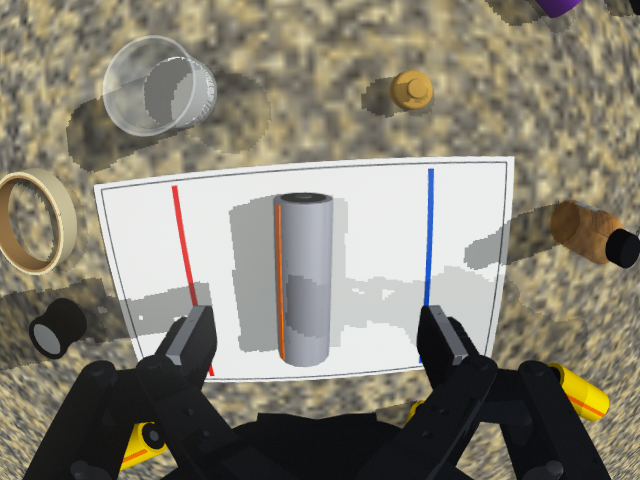

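Call:
send_rows(rows=[[1, -0.007, -0.003, 0.008, -0.03], [1, -0.007, -0.003, 0.008, -0.03], [1, -0.007, -0.003, 0.008, 0], [1, 0, 0, 0.008, 0], [1, 0, 0, 0, 0]])

```text
clock: 8.28
eef_pos: [522.1, -46.6, 60.7]
tool_rot: [3.116, -0.018, 0.028]
force: [-0.3, 0.3, -0.6]
width: 85.6
```

Call:
send_rows(rows=[[1, 0, 0, 0.014, 0.01], [1, 0, -0.001, 0.014, 0], [1, 0, 0, 0.014, 0], [1, 0, 0, 0.009, 0], [1, 0, 0, 0.0, 0]])

```text
clock: 8.7
eef_pos: [527.3, -48.2, 8.8]
tool_rot: [3.117, -0.024, 0.021]
force: [-0.8, -0.0, -0.0]
width: 85.7
```

Call:
send_rows(rows=[[0, 0, 0, 0, 0], [0, 0, 0, 0, 0], [-0.1, 0, 0, 0, 0], [-0.3, 0, 0, 0, 0], [-0.3, 0, 0, 0, 0], [-0.3, 0, 0, 0, 0]])

```text
clock: 9.2
eef_pos: [529.3, -48.7, 11.4]
tool_rot: [3.116, -0.028, 0.021]
force: [-0.2, -0.1, -2.0]
width: 34.2
```

```bash
python3 - <<'E'
from h import *
p,s,o=measure("w7",31); print(s["eef_pos"],s["tool_rot"])
E
```

```text
red px 142 265 1248 mid [539.5  33.9] ang 0.77 len 94.4
blue px 493 267 1181 mid [ 540.3 -135.6] ang 0.84 len 97.6
stripe px 281 311 1464 mid [531.4 -34.3] ang -2.52 len 89.3
roller mask 0.98 [274. 199. 374. 418.] mid [526.5 -48.7] [535.1 -49.1] ang -2.34 rect [526.4 -49.2] [ 36.9 109. ] 87.6
[529.3392042  -48.70301025  11.35813901] [ 3.11632681 -0.02752359  0.02102292]
```

View pics/w7.png

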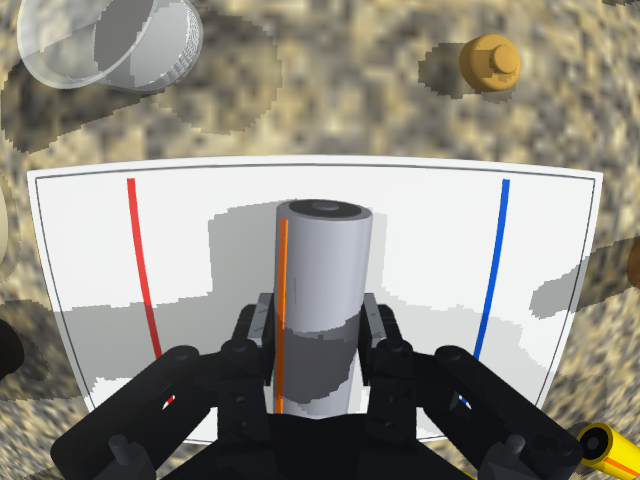

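Call:
send_rows(rows=[[-0.5, 0, 0, 0.001, -0.02], [-0.5, 0, 0, 0.001, -0.02], [-0.5, 0, 0, 0.0, 0]])

```text
clock: 9.55
eef_pos: [529.8, -48.7, 11.1]
tool_rot: [3.115, -0.028, 0.063]
force: [0.3, -1.0, -2.3]
width: 34.5
```

```bash
python3 - <<'E'
from h import *
p,s,o=measure("w8",31); print(s["eef_pos"],s["tool_rot"])
E
```

```text
red px 142 262 1318 mid [537.4  33.9] ang 0.77 len 98.8
blue px 494 271 1107 mid [ 542.9 -135.5] ang 0.85 len 92.4
stripe px 281 311 1469 mid [531.4 -34.2] ang -0.12 len 89.0
roller mask 0.95 [274. 201. 372. 420.] mid [527.3 -48.8] [535.6 -48.8] ang 0.11 rect [527.3 -48.9] [ 36.3 108. ] 89.9
[529.76488494 -48.6597446   11.05170736] [ 3.11539259 -0.02772878  0.0633602 ]
```

View pics/w8.png

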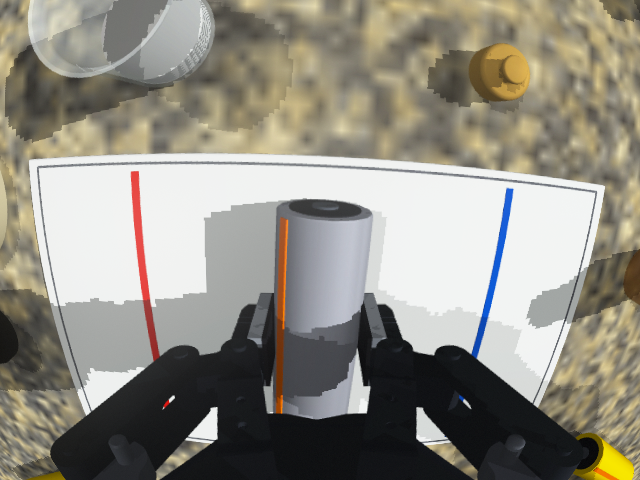

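Call:
send_rows(rows=[[-0.5, 0, 0, 0.0, -0.018], [-0.5, 0, 0, 0.0, 0], [0.2, 0, 0, 0, 0], [1, 0, 0, 0, 0], [1, 0, 0, 0, 0], [1, 0, 0, 0, 0], [1, 0, 0, -0.02, 0], [1, 0, 0, -0.02, 0], [1, 0, 0, -0.02, 0], [0, -0.01, 0, -0.01, 0], [-1, -0.01, 0, 0, 0], [-1, 0, 0, 0, 0]])

```text
clock: 10.65
eef_pos: [506.5, -48.7, 81.1]
tool_rot: [3.115, -0.025, 0.083]
force: [-0.7, 0.5, 0.1]
width: 51.8
```

```bash
python3 - <<'E'
from h import *
p,s,o=measure("w9",31); print(s["eef_pos"],s["tool_rot"])
E
```

```text
red px 187 224 1192 mid [509.4  33.5] ang 0.82 len 154.0
blue px 446 236 1059 mid [ 515.4 -136. ] ang 0.81 len 147.7
stripe px 290 231 1011 mid [522.3 -34.4] ang 0.97 len 106.3
[506.46365702 -48.65108208  81.09134945] [ 3.11469136 -0.02464149  0.08348565]
```

View pics/w9.png

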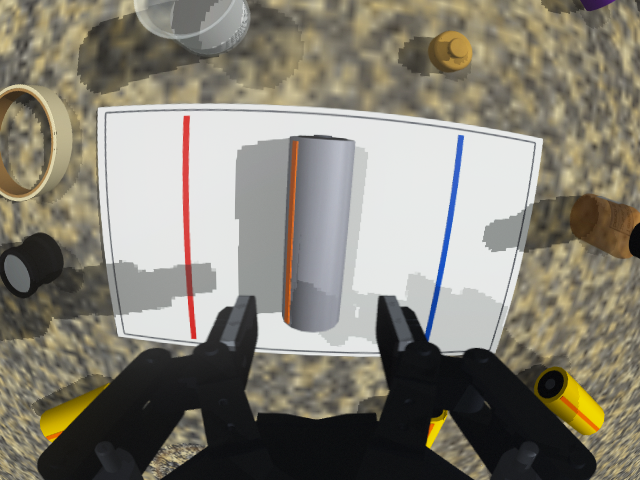

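Call:
send_rows(rows=[[-1, 0, 0, 0, -0.12], [-1, 0, 0, 0, -0.12], [-1, 0, 0, 0, -0.12], [-1, 0, 0, 0, -0.12], [-1, 0, 0, 0, -0.12], [-1, 0, 0, 0, -0.12], [-1, 0, 0, 0, -0.12], [-1, 0, 0, 0, -0.12], [-1, 0, 0, 0, -0.12], [-1, 0, 0, 0, -0.12], [-1, 0, 0, 0, -0.12], [-1, 0, 0, 0, -0.12]])

```text
clock: 11.75
eef_pos: [509.9, -46.7, 69.2]
tool_rot: [3.123, 0.021, 1.58]
force: [-0.1, -0.2, -0.4]
width: -0.2
```

Call:
send_rows(rows=[[-1, 0, 0, 0.01, 0], [-1, 0, 0, 0.01, 0], [-1, 0, 0, 0.005, 0], [-1, 0, 0, 0, 0]])

```text
clock: 12.08
eef_pos: [510.6, -47.2, 38.9]
tool_rot: [3.125, 0.018, 1.574]
force: [-0.2, 0.2, 10.7]
width: -0.2
```

Call:
send_rows(rows=[[-1, 0, 0, -0.006, 0], [-1, -0.005, 0.005, 0, 0], [-1, -0.005, 0.005, 0, 0], [-1, 0, 0, 0, 0]])

```text
clock: 12.42
eef_pos: [521.0, -57.4, 44.7]
tool_rot: [3.127, 0.019, 1.572]
force: [0.6, -0.6, 0.7]
width: -0.1
```

Call:
send_rows(rows=[[-1, 0, 0, 0.003, 0], [-1, 0, 0, 0.002, 0], [-1, 0, 0, 0.0015, 0], [-1, 0.004, 0, 0.0012, 0], [-1, 0.005, 0, 0.0012, 0], [-1, 0.005, 0, 0.0012, 0], [-1, 0.005, 0, 0.0012, 0], [-1, 0.005, 0, 0.0012, 0], [-1, 0.005, 0, 0.0012, 0], [-1, 0.004, 0, 0.001, 0], [-1, 0, 0, 0, 0]])

```text
clock: 13.33
eef_pos: [521.9, -28.4, 39.3]
tool_rot: [3.121, 0.03, 1.566]
force: [-0.1, -0.1, -0.1]
width: 0.0
```

Call:
send_rows(rows=[[-1, 0, 0, -0.005, 0], [-1, -0.009, 0, -0.003, 0], [-1, -0.01, 0, 0, 0], [-1, 0, 0, 0, 0]])

```text
clock: 13.67
eef_pos: [521.2, -48.2, 48.6]
tool_rot: [3.121, 0.03, 1.568]
force: [0.6, -1.2, 0.1]
width: -0.3
```

```bash
python3 - <<'E'
from h import *
p,s,o=measure("w10",10); print(s["eef_pos"],s["tool_rot"])
E
```

```text
red px 293 115 2159 mid [509.2  33.7] ang 0.82 len 154.1
blue none
stripe px 319 218 403 mid [522.5 -18.2] ang 0.93 len 110.1
roller mask 0.74 [199. 218. 439. 292.] mid [522.9 -33.3] [522.4 -33.3] ang 0.84 rect [522.9 -34.1] [121.7  40. ] 0.9
[521.19483781 -48.23932032  48.62726591] [3.12131567 0.03007901 1.56801743]
```

View pics/w10.png

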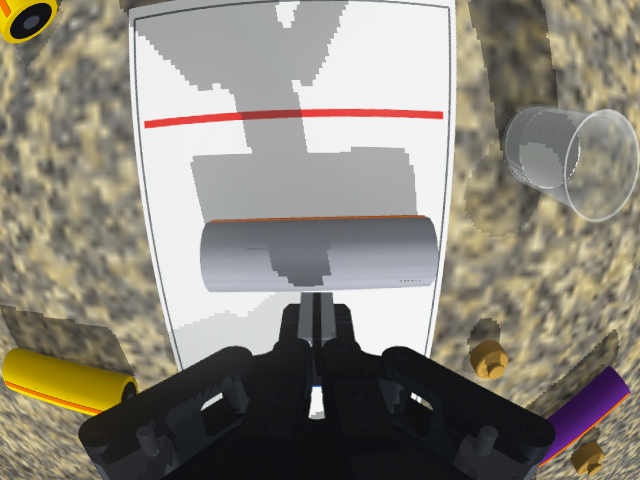

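Call:
send_rows(rows=[[-1, 0.004, 0, 0.005, 0], [-1, 0, 0, 0.004, 0], [-1, 0, 0, 0.0015, 0], [-1, 0.004, 0, 0.0013, 0], [-1, 0.005, 0, 0.0013, 0], [-1, 0.006, 0, 0.0013, 0], [-1, 0.006, 0, 0.0013, 0], [-1, 0.006, 0, 0.0013, 0], [-1, 0.006, 0, 0.0013, 0], [-1, 0.005, 0, 0.001, 0], [-1, 0.003, 0, 0.001, 0]])

```text
clock: 14.68
eef_pos: [521.4, -5.7, 38.3]
tool_rot: [3.118, 0.044, 1.565]
force: [-4.0, 0.7, 12.4]
width: -0.2
```

Call:
send_rows(rows=[[-1, 0, 0, -0.005, 0], [-1, -0.009, 0, -0.003, 0], [-1, -0.011, 0, 0, 0], [-1, 0, 0, 0, 0]])

```text
clock: 15.02
eef_pos: [520.8, -24.5, 47.0]
tool_rot: [3.118, 0.044, 1.571]
force: [-1.3, -1.7, -0.5]
width: 0.1
```

```bash
python3 - <<'E'
from h import *
p,s,o=measure("w11",10); print(s["eef_pos"],s["tool_rot"])
E
```

```text
red px 295 161 2118 mid [509.3  33.7] ang 0.82 len 154.1
blue none
stripe none
roller mask 0.96 [200. 225. 440. 299.] mid [522.6 -13. ] [522.1 -13. ] ang 0.62 rect [522.6 -13.9] [122.3  40.3] 0.7
[520.83241818 -24.4624692   46.98155496] [3.11836151 0.04428513 1.57095868]
```

Call:
send_rows(rows=[[-1, 0.001, 0, 0.004, 0], [-1, 0, 0, 0.003, 0], [-1, 0, 0, 0.0015, 0], [-1, 0.004, 0, 0.0013, 0], [-1, 0.005, 0, 0.0013, 0], [-1, 0.006, 0, 0.0013, 0], [-1, 0.006, 0, 0.0013, 0], [-1, 0.006, 0, 0.0013, 0], [-1, 0.006, 0, 0.0013, 0], [-1, 0.005, 0, 0.001, 0], [-1, 0.003, 0, 0.001, 0]])

```text
clock: 16.03
eef_pos: [520.8, 13.1, 38.3]
tool_rot: [3.115, 0.058, 1.566]
force: [-2.0, 0.2, 13.7]
width: -0.2
```

Call:
send_rows(rows=[[-1, 0, 0, -0.005, 0], [-1, -0.009, 0, -0.003, 0], [-1, -0.011, 0, 0, 0], [-1, 0, 0, 0, 0]])

```text
clock: 16.37
eef_pos: [520.2, -6.1, 47.5]
tool_rot: [3.115, 0.058, 1.57]
force: [0.2, -0.7, 0.3]
width: 0.1
```

```bash
python3 - <<'E'
from h import *
p,s,o=measure("w12",10); print(s["eef_pos"],s["tool_rot"])
E
```

```text
red px 297 195 2021 mid [509.3  33.8] ang 0.8 len 154.3
blue none
stripe none
roller mask 0.95 [198. 224. 441. 298.] mid [522.4   6.6] [521.8   6.6] ang 0.88 rect [522.3   5.8] [122.3  40.3] 1.3
[520.24417578  -6.05165237  47.48387314] [3.11533228 0.05803514 1.57023768]
```

View pics/w12.png

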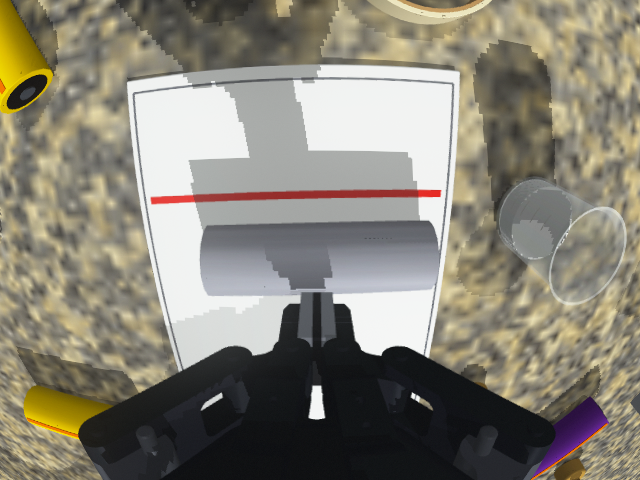

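Call:
send_rows(rows=[[-1, 0.001, 0, 0.004, 0], [-1, 0, 0, 0.003, 0], [-1, 0, 0, 0.0015, 0], [-1, 0.004, 0, 0.0013, 0], [-1, 0.005, 0, 0.0013, 0], [-1, 0.006, 0, 0.0013, 0], [-1, 0.006, 0, 0.0013, 0], [-1, 0.006, 0, 0.0013, 0], [-1, 0.005, 0, 0.0013, 0], [-1, 0.003, 0, 0.001, 0], [-1, 0.001, 0, 0.001, 0]])

```text
clock: 17.38
eef_pos: [520.3, 24.9, 38.6]
tool_rot: [3.112, 0.074, 1.565]
force: [-2.7, 0.1, 13.4]
width: 0.2
```

Call:
send_rows(rows=[[-1, 0, 0, -0.005, 0], [-1, -0.009, 0, -0.004, 0], [-1, -0.009, 0, -0.006, 0], [-1, 0, 0, -0.01, 0]])

```text
clock: 17.72
eef_pos: [517.9, 8.7, 64.3]
tool_rot: [3.116, 0.074, 1.569]
force: [-0.8, -1.0, -0.0]
width: 0.2
```

```bash
python3 - <<'E'
from h import *
p,s,o=measure("w13",10); print(s["eef_pos"],s["tool_rot"])
E
```

```text
red px 288 210 947 mid [509.2  34.4] ang 1.12 len 154.5
blue none
stripe none
roller mask 0.9 [214. 208. 433. 278.] mid [522.4  21.5] [521.5  21.5] ang 0.81 rect [522.4  20.8] [120.9  39.2] 0.8
[517.9350223    8.66461576  64.3184553 ] [3.11605032 0.07431175 1.5686828 ]
```

View pics/w13.png

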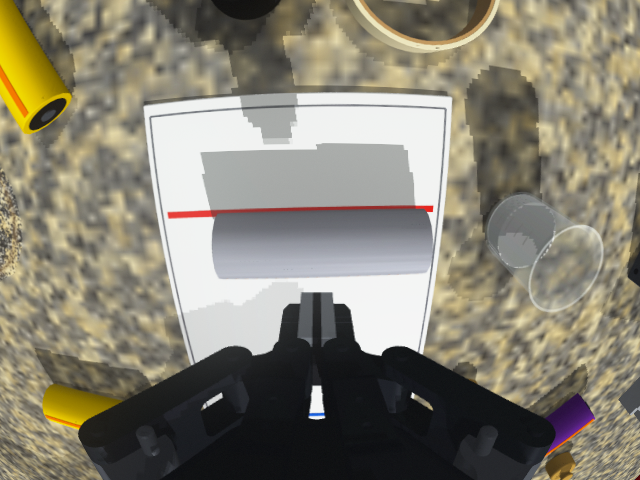

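Call:
send_rows(rows=[[-1, 0.004, 0.001, 0.01, 0], [-1, 0.003, 0.001, 0.008, 0], [-1, 0, 0, 0.002, 0], [-1, 0, 0, 0, 0]])

```text
clock: 18.15
eef_pos: [523.0, 16.9, 43.4]
tool_rot: [3.11, 0.071, 1.568]
force: [0.2, 0.1, -0.2]
width: 0.1
```

Call:
send_rows(rows=[[-1, -0.001, 0, 0.003, 0], [-1, 0, 0, 0.0015, 0], [-1, 0, 0, 0.001, 0], [-1, 0.004, 0, 0.0013, 0], [-1, 0.005, 0, 0.0013, 0], [-1, 0.005, 0, 0.0013, 0], [-1, 0.004, 0, 0.0013, 0]])

```text
clock: 18.73
eef_pos: [522.7, 31.1, 38.7]
tool_rot: [3.109, 0.079, 1.567]
force: [-3.1, -0.2, 18.8]
width: -0.2
```

```bash
python3 - <<'E'
from h import *
p,s,o=measure("w14",10); print(s["eef_pos"],s["tool_rot"])
E
```

```text
red px 173 268 271 mid [445.8  33.4] ang 0.55 len 27.3
blue none
stripe px 262 331 10 mid [493.4  -2.4] ang 0.19 len 5.0
roller mask 0.87 [194. 253. 437. 331.] mid [521.6  30.4] [521.4  30.4] ang 0.9 rect [521.7  27.9] [123.4  43.3] 0.7
[522.74746242  31.08869728  38.66800498] [3.10894951 0.07879989 1.56688663]
```

Call:
send_rows(rows=[[-1, 0.004, 0, 0.0012, 0], [-1, 0.004, 0, 0.0012, 0], [-1, 0.003, 0, 0.001, 0], [-1, 0, 0, 0, 0], [-1, 0, 0, -0.005, 0], [-1, 0, 0, -0.015, 0], [-1, -0.02, 0, -0.03, 0], [-1, -0.03, 0, -0.03, 0], [-1, -0.03, 0, -0.03, 0], [-1, 0, 0, 0, 0]])

```text
clock: 19.67
eef_pos: [517.3, -28.7, 157.0]
tool_rot: [3.114, 0.083, 1.577]
force: [0.7, -1.2, -0.5]
width: -0.5
```

```bash
python3 - <<'E'
from h import *
p,s,o=measure("w15",10); print(s["eef_pos"],s["tool_rot"])
E
```

```text
red px 221 127 145 mid [446.   33.1] ang 0.4 len 27.6
blue px 254 310 144 mid [ 462.2 -136.3] ang 0.71 len 54.8
stripe px 318 145 613 mid [522.2  19.2] ang 0.79 len 115.6
roller mask 0.97 [239. 103. 398. 151.] mid [522.1  34.5] [521.7  34.5] ang 0.84 rect [522.1  34.5] [116.8  36.6] 1.4
[517.25205478 -28.69922066 156.98465205] [3.11385123 0.0826673  1.57672268]
```

View pics/w15.png

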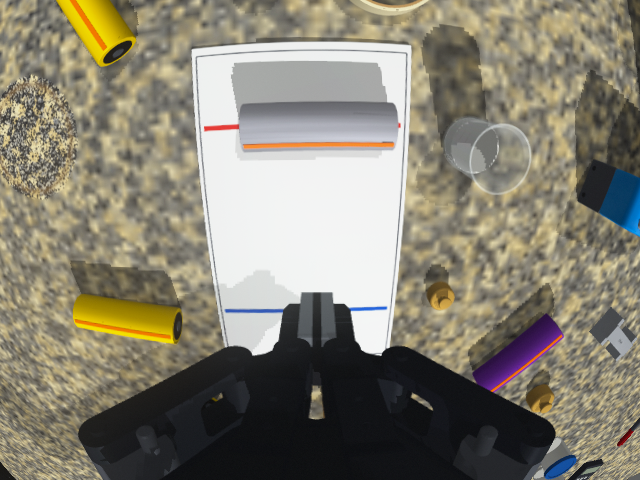

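```bash
python3 - <<'E'
from h import *
p=get_image("top");cv2.imwrite("pics/top1.png",p["image"])
a=cv2.imread("pics/top0.png")[200:320,220:460];b=p["image"][200:320,220:460]
cv2.imwrite("pics/cmp.png",cv2.resize(np.vstack([a,b]),None,fx=2.5,fy=2.5))
E
```

```text
(no output)
```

View pics/cmp.png

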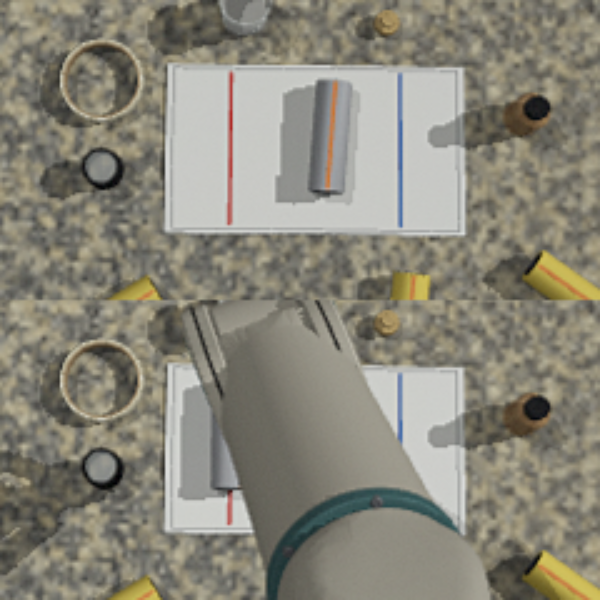

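Tape, loupe, weight and bottle are unmoved. The beaker was clear in the wrist views. The roller lies on the red line, and the arm is well above everything.

```bash
python3 -c "
from cell import *
print(finish_job())"
```

```text
the job is handed in; nothing more can be done
None
```

The steel roller now rests on the red line. I rolled it there, about 99 mm, in six short strokes with the shut fingertips pressing its top with roughly 10–20 N.

- **Position:** in the last wrist picture the roller's axis is at y ≈ 34.5 mm, against 34.0 mm for the line. It lies at 0.8°, the same as the line.
- **Turning:** the orange stripe turned as rolling requires, and the roller was never lifted.
- **Squaring up:** pushing the top did not correct the roller's starting angle of about -3°. I gripped it once in place, early on, turned it about 4° on the mat and let go. That was not a fingertip push, and it did not carry the roller towards the line.
- **Remaining offset:** along the line, the roller's middle is about 12 mm from the line's middle, as it was at the start. The line still runs under its whole length.
- **Other things:** the tape, loupe, weight and bottle look unmoved from above. The arm hid the beaker in that picture; it stood upright in the wrist views and I saw no contact with it.
- **Time:** about 20 s of the 54 s allowed.

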